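# Discard a spent vial into the shielded waste well

### The arm

A 6-joint arm with a two-finger parallel gripper is mounted at the origin on a cart in front of the work surface, level with it; the furniture and walls round the work are solid. World frame = base frame: x ahead of the robot, y to its left, z up, the work surface at z = 0. Lengths are in m, angles in rad, forces in N, time in s.
With the tool pointing down it reaches from about 0.225 to 0.875 m from the base axis. Payload 3.4 kg.
Tool frame: the origin (TCP) lies at the centre of the arm's flange, where the gripper is bolted on; the fingertips stand manip.tcp_to_tips ahead of it and the grasp point (between the pads) lies 155 mm ahead of it (manip.tcp_to_tips is the distance from the TCP to the fingertips, in m); z points along the fingers, y is the line along which they close (so a half turn about z gives the same grasp; the last joint's range is limited). The gripper opens to 85 mm and grips with 20 to 120 N. Pads are 22 mm wide; open, the fingers measure 114 mm over their backs; the gripper's body (76 mm by 85 mm) begins 54 mm behind the grasp point. The pads swing forward as they close: fully open they stand 13 mm farther back than shut.
Start: joints at [1.187, 0.276, 1.505, -0, 1.361, -0.121], TCP at [0.149, 0.555, 0.405] pointing down, gripper open.
Joint ranges: [-2.89, 2.89], [-0.75, 2.08], [0.22, 2.7], [-1.18, 4.32], [0.11, 2.71], [-2.7, 2.7]. Speed limits (rad/s): [2.57, 2.57, 3.14, 3.14, 3.14, 3.14].

### API

Orientations are given as a unit quaternion [w, x, y, z].
In Python, from rig import sensors, imaging, manip gives the robot as it stands. The module is installed in compiled form; this text tells all that it offers.
- The arm moves only by the tool jog_arm, never from a script. Its argument "plan" is a list of rows, each an object of numbers: "dx", "dy", "dz": the shift along the tool's x, y, z in mm; "ax", "ay", "az": the turn, a rotation vector about the tool's x, y, z in units of 6 degrees (1.0 is 6 degrees); "grip": the closure, from 0 (fully open) to 1 (shut). A call has 1 to 20 rows; each row shifts and turns the commanded pose from where the row before left it, along the tool's axes as they then stand; what a row does not reach is not made up. A row lasts 1/12 s, in which the tool goes at most 41.7 mm and 7.16 degrees, less where a joint would pass 70% of its speed; a pose out of reach is approached as far as the arm can. A call is refused whole if a number of a shift passes 41.7 or a number of a turn 1, either way. A call with a gripper value outside its range is refused whole. The fingers move at their own pace and stop on an object; "grip_force" is the grip in N (left out, the last holds). Time passes only in rows, so rows that do not move let the fingers close. It gives the time, the measured TCP pose, the force, the opening and the grip force at its end, in the units of the state.
- sensors.get_state(): the state, without advancing time (a new reading comes with each control period).
- imaging.get_image(name): name is "scene" or "top" or "wrist"; returns a dict with "image" (384x512x3 uint8, red, green, blue), "K" (3x3 intrinsics, pixels), "extrinsics" (4x4, takes a point from world to camera coordinates). Camera axes: x right, y up, looking along -z (the intrinsics and any distortion apply to the point x, -y, -z); pixel columns grow to the right and rows downward; lengths in m; the calibration is good to about 2 mm. The wrist camera is an equidistant fisheye: a pixel r from the principal point sees the ray r / f radians off the axis. A picture is of the moment at which its call begins. There is no depth.
- manip.sign_off(): hands the job in; it is judged then, once.
The state is a dict: "clock": time; "qpos": joint angles; "qd": joint speeds; "effort": joint torques, N m; "position": TCP position; "ee_rot": TCP orientation; "contact_force": force on the tool from outside, world axes, zero at the start; "moment": the same for the moment, N m; "width": finger opening in m; "gripper_force": force on a finger pad.
Only numpy, scipy, OpenCV 4.12 (cv2) and the standard library are available. Lean on these libraries where they do the work, as an engineer would, in place of code of your own. Each camera call takes 0.05 s, during which the arm holds its last target. There are 200 camera calls.

### The job

Discard the small vial that stands on the loading deck of the shielded waste well, with the fingertips only and without picking anything up: press the lever's paddle right down until the heavy lid is up and the catch holds it there by itself, push the vial along the deck so that it drops into the well, then press down the catch's side tab so that the lid falls shut over it. Never touch the lid itself, and leave the other things where they stand.

Things in the scene. Friction and masses are not known exactly. Their poses are not given: they have to be found in the camera images.
- shield_well: White bench device fixed to the desk, 200 mm long (x), 165 wide, turned up to 0.25 rad. Origin on the desk under the well's centre; x points from the loading deck (robot's end) to the lid hinge, y left, z up. Well 98 x 100 mm outside, 70 x 76 inside, rim at 92 mm; level deck in front. The lever runs along its right side (y = -70); the catch is outside the lever at x = -82 mm.
- deck (a point): Centre of the stainless deck's surface, 92 mm above the desk, at device x = -90 mm; axes as the device. The deck runs from device x -133 to -47, 74 mm wide between side lips 6 mm high; its front end is open. At x = -47 it ends in a sill bevelled down at 45 degrees into the well: a vial whose middle passes that line drops in.
- well (a point): Centre of the well's floor, 14 mm above the desk (device x = y = 0); axes as the device.
- vial: The vial to discard: small glass vial with cap, 23 mm across, 42 tall, 25 g, standing upright on the deck. Origin at the centre of its base, z along its axis. It slides upright when pushed below about 15 mm above the deck; pushed higher it may tip over.
- paddle (a point): Centre of the top of the black rubber paddle (44 mm along the lever, 36 across) on the lever's long end; moves with the lever, about 110 mm from its pivot. 179 mm above the desk at rest, 86 when fully down; it swings in an arc: 19 mm farther to the deck's front end mid-way, 13 mm farther when down. Its top slopes 25 degrees, up to the front at rest, down to the front when pressed. Pressing slowly takes 7 to 15 N, less near the end.
- lever (a joint): Lever angle, rad: 0 at rest (paddle end up, short end under the strap on the lid's side), 0.87 at the stop (paddle fully down). Above about 0.85 the sprung hook of the catch snaps over the lever's side pin; let go, the lever then stays at about 0.83. Not caught, it swings back up under the lid's weight.
- lid (a joint): Opening angle of the heavy steel-jacketed lid (97 x 100 x 18 mm, 1.7 kg), hinged at the far side of the well, axis 55 mm behind the well's centre and 97 mm above the desk; rad: 0 shut, about 0.96 when the lever is caught. A damper lets it fall shut in about half a second once the catch is released.
- lid_edge (a point): Middle of the lid's front edge (the edge nearest the robot), moves with the lid: 102 mm above the desk when shut; when caught open about 190 mm above the desk, at about device x = -2 mm. Keep the gripper's body in front of it while pushing the vial.
- tab (a point): Centre of the top of the catch's ribbed release tab (30 x 30 mm plate, 50 mm above the desk, at device x = -82, y = -151 mm, on an arm that sticks out to the device's right); moves with the catch, whose hinge is 72 mm inboard of it and 25 mm above the desk. Pressing it down by 10 mm or more (up to 20 mm, some 2 to 6 N) frees the lever.
- catch (a joint): Catch angle, rad: 0 at rest (hook in, sprung), up to 0.30 with the tab pressed fully down; the lever is freed above about 0.12.
- spare_vial: a second small glass vial (23 mm across, 42 tall) standing on the desk just left of the waste well; a bystander, origin under its base
- carton: narrow printed slide carton, 30 x 78 x 56 mm, standing on the desk left of the waste well; a bystander, origin under its base
- bottle: white-capped clear bottle, 60 mm across, 125 tall, standing on the desk farther left; a bystander, origin under its base
- amber: amber reagent bottle, 48 mm across, 98 tall, farther left; a bystander, origin under its base
- small_beaker: small empty glass beaker, 56 mm across, 71 tall, on the desk to the right; a bystander, origin under its base
- tape: roll of tape lying flat, 72 mm across, 18 tall, near the right front of the desk; a bystander, origin under its base
- beaker: empty glass beaker, 72 mm across, 93 tall, on the left of the desk; a bystander, origin under its base

How it is judged:
By the outcome, as a careful person would: the job done as asked, in the order asked, and still so for the second after the job is handed in, with the robot touching nothing.
It also fails if it takes over 48 s, if anything falls off the work surface, if the arm or the gripper's body presses on something with over 40 N, if the wrist force passes 120 N, or if a joint passes its speed limit or range.

## Working session

There is one attempt and no reset: what is moved stays moved. The work goes in short steps, Python scripts to look and compute and a tool call to move; the robot and the scene stay as the last step left them, time stands still between calls to the robot, and variables do not carry over. Pictures are saved under pics/ and viewed, at most 10 in all, crops included, and the job is handed in when it is done.

Besides the shell and the picture viewer there is one more tool, called after ">>>" in YAML: its name, and indented under it one key for each argument. jog_arm: Moves the arm, as the interface text tells. Its arguments: {"type":"object","properties":{"plan":{"type":"array"},"grip_force":{"type":"number"}},"required":["plan"]}

```bash
mkdir -p pics
python3 - <<'E'
from rig import sensors, imaging, manip
import cv2
s=sensors.get_state()
for k,v in s.items(): print(k,v)
print(manip.tcp_to_tips)
for n in("scene","top"):
    d=imaging.get_image(n); print(n,d["K"],d["extrinsics"],[k for k in d])
    cv2.imwrite(f"pics/{n}0.png",cv2.resize(d["image"][:,:,::-1],(800,600),interpolation=cv2.INTER_CUBIC))
E
```

```text
clock 0.0
qpos [ 1.18700086e+00  2.76624408e-01  1.50613176e+00  1.62505901e-06
  1.36073636e+00 -1.21043525e-01]
qd [ 0.00105787  0.00020109 -0.00166058  0.00121618 -0.00058423  0.00159693]
effort [ 1.04698112e-03 -4.16763568e+01 -2.45809078e+01 -2.39945593e-04
  1.11078631e-02 -1.66712221e-05]
position [0.14929929 0.55506008 0.4038232 ]
ee_rot [-2.38013341e-04  1.30998489e-01  9.91382113e-01 -9.19634497e-04]
contact_force [-0.25947717  0.4678363   1.02001214]
moment [ 0.03369917  0.03993731 -0.00895516]
gripper_force 0.0
width 0.08506356475568037
0.1734
scene [[431.95240732   0.         254.83878891]
 [  0.         431.95240732 180.802332  ]
 [  0.           0.           1.        ]] [[ 0.62599188 -0.77968253 -0.01514329 -0.43534145]
 [ 0.50774193  0.3927636   0.76676912 -0.31451868]
 [-0.59188875 -0.48768013  0.64174433 -1.20586109]
 [ 0.          0.          0.          1.        ]] ['image', 'K', 'extrinsics']
top [[367.24093544   0.         248.7658119 ]
 [  0.         367.24093544 192.03659781]
 [  0.           0.           1.        ]] [[ 0.02688943 -0.99963039 -0.0040064  -0.13017555]
 [ 0.98538231  0.02583129  0.16838778 -0.54013868]
 [-0.16822206 -0.00847569  0.98571269 -1.25641015]
 [ 0.          0.          0.          1.        ]] ['image', 'K', 'extrinsics']
```

View pics/scene0.png

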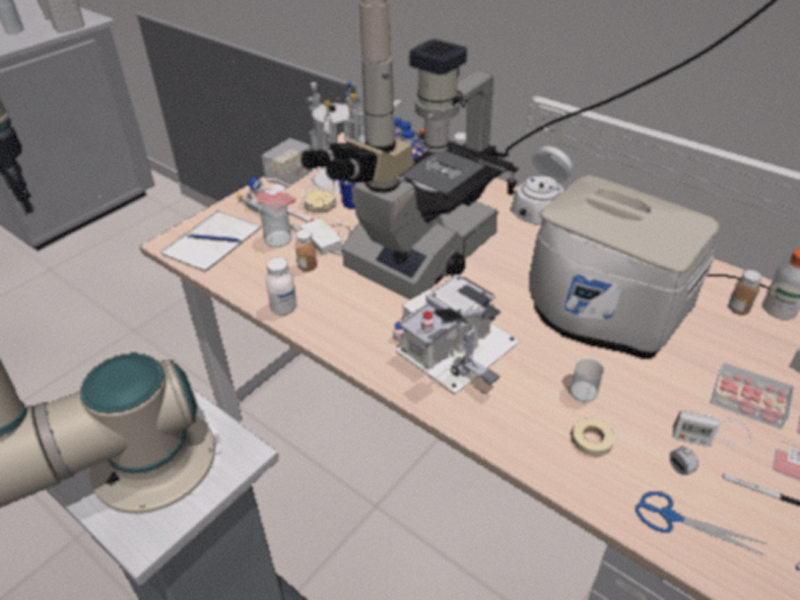

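View pics/top0.png

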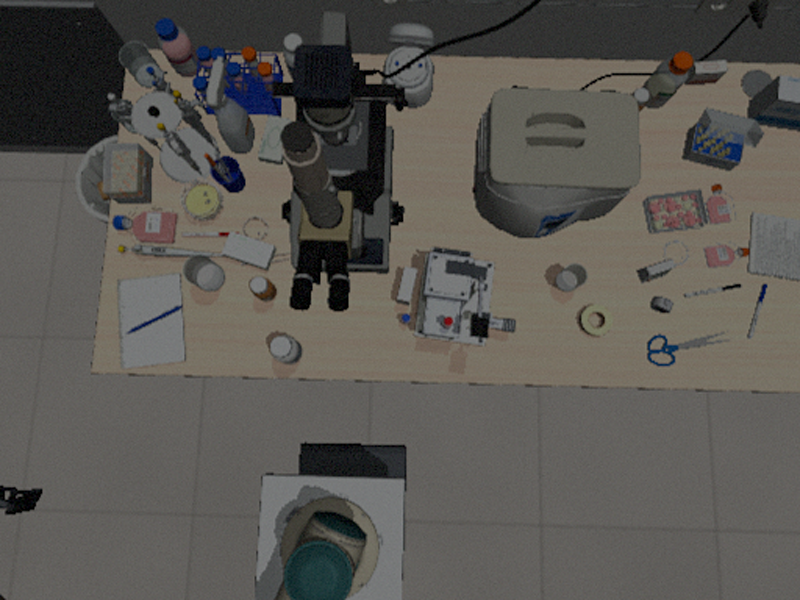

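The device stands around (455,300) in the top picture and (455,335) in the scene picture. I'll enlarge both views into one picture.

Run:
```python
from rig import imaging
import cv2,numpy as np
a=imaging.get_image("top")["image"][150:225,250:340,::-1]
b=imaging.get_image("scene")["image"][172:256,246:338,::-1]
a=cv2.resize(np.clip(a*1.4,0,255).astype('uint8'),None,fx=6,fy=6,interpolation=cv2.INTER_CUBIC);cv2.imwrite("pics/a.png",a)
b=cv2.resize(b,None,fx=6,fy=6,interpolation=cv2.INTER_CUBIC);cv2.imwrite("pics/b.png",b)
```

```text
(no output)
```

View pics/a.png

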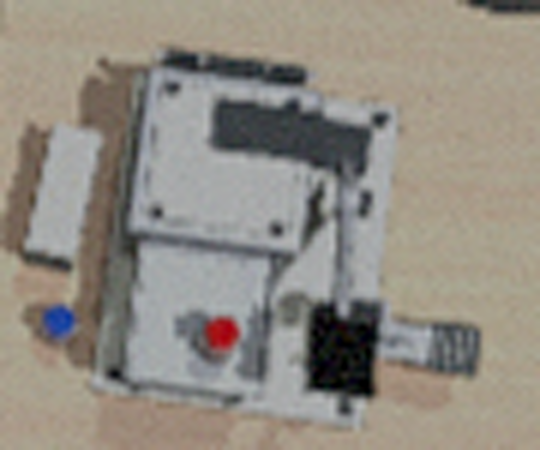

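View pics/b.png

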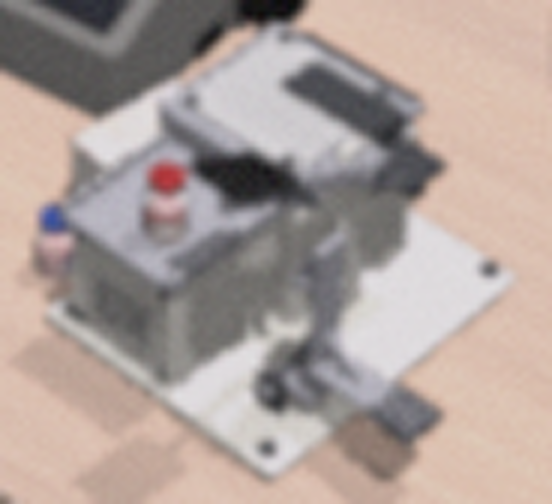

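```bash
cat > h.py <<'E'
import numpy as np
def proj(d,P):
    P=np.atleast_2d(P); E=d["extrinsics"]; c=P@E[:3,:3].T+E[:3,3]
    q=np.c_[c[:,0],-c[:,1],-c[:,2]]@d["K"].T
    return q[:,:2]/q[:,2:]
def dev(p,P):
    P=np.atleast_2d(np.asarray(P,float)); c,s=np.cos(p[2]),np.sin(p[2])
    return np.c_[p[0]+c*P[:,0]-s*P[:,1],p[1]+s*P[:,0]+c*P[:,1],P[:,2]]
E
python3 - <<'E'
from rig import imaging
from h import *
from scipy.optimize import least_squares
T=imaging.get_image("top");S=imaging.get_image("scene")
nt=lambda u,v:np.array([(u+.5)/6-.5+250,(v+.5)/6-.5+150])
ns=lambda u,v:np.array([(u+.5)/6-.5+246,(v+.5)/6-.5+172])
def res(p,full=0):
    x,y,th,vx,vy,px=p
    r=[]
    for d,f,P,uv in [(T,nt,(-.082,-.151,.05),(457,348)),(S,ns,(-.082,-.151,.05),(408,410)),
        (T,nt,(-.042,.05,.111),(131,233)),(T,nt,(-.042,-.05,.111),(298,248)),(S,ns,(-.042,.05,.111),(165,108)),
        (T,nt,(vx,vy,.134),(221,333)),(S,ns,(vx,vy,.134),(168,177)),(S,ns,(vx,vy,.092),(165,234)),
        (T,nt,(px,-.070,.179),(343,350)),(S,ns,(px,-.07,.179),(250,178))]:
        r.append(proj(d,dev(p,P))[0]-f(*uv))
    return np.array(r) if full else np.ravel(r)
s=least_squares(res,[.5,-.2,-.1,-.1,0,-.1],loss='soft_l1')
p=s.x;print(p.round(4));print(res(p,1).round(2))
for n,P in dict(tab=(-.082,-.151,.05),vial=(p[3],p[4],.092),paddle=(p[5],-.07,.179),well=(0,0,.014),sill=(-.047,0,.092)).items():print(n,dev(p,P).round(4))
for n,P in dict(deckFR=(-.133,-.037,.092),deckFL=(-.133,.037,.092)).items():
  for d,o in((T,(250,150)),(S,(246,172))): print(n,((proj(d,dev(p,P))[0]-o+.5)*6).round())
E
```

```text
[ 0.5869 -0.2416 -0.075  -0.0994 -0.0071 -0.1101]
[[-0.27  0.18]
 [ 0.08  0.75]
 [-1.09 -0.66]
 [ 0.68 -0.2 ]
 [-1.33 -0.93]
 [ 0.02  0.27]
 [-0.09 -0.5 ]
 [ 0.23  0.15]
 [ 0.7   0.9 ]
 [ 0.71 -0.39]]
tab [[ 0.4938 -0.3861  0.05  ]]
vial [[ 0.4873 -0.2412  0.092 ]]
paddle [[ 0.4719 -0.3032  0.179 ]]
well [[ 0.5869 -0.2416  0.014 ]]
sill [[ 0.54   -0.2381  0.092 ]]
deckFR [262. 409.]
deckFR [168. 299.]
deckFL [131. 396.]
deckFL [ 58. 229.]
```

```bash
cat > fit.py <<'E'
from rig import imaging
from h import *
from scipy.optimize import least_squares
T=imaging.get_image("top");S=imaging.get_image("scene")
nt=lambda u,v:np.array([(u+.5)/6-.5+250,(v+.5)/6-.5+150])
ns=lambda u,v:np.array([(u+.5)/6-.5+246,(v+.5)/6-.5+172])
def res(p,full=0):
    x,y,th,vx,vy,px,f0,b0,l0,r0=p
    r=[]
    for d,f,P,uv in [(T,nt,(-.082,-.151,.05),(457,348)),(S,ns,(-.082,-.151,.05),(408,410)),
        (T,nt,(-.042,-.05,.111),(298,250)),
        (T,nt,(vx,vy,.134),(221,333)),(S,ns,(vx,vy,.134),(168,177)),(S,ns,(vx,vy,.092),(165,234)),
        (T,nt,(px,-.070,.179),(343,350)),(S,ns,(px,-.07,.179),(250,178)),
        (S,ns,(-.133,-.041,.095),(167,288)),(S,ns,(-.133,.041,.095),(62,216)),
        (T,nt,(f0,l0,.005),(97,385)),(T,nt,(f0,r0,.005),(360,424)),(T,nt,(b0,r0,.005),(397,106)),
        (S,ns,(f0,l0,.005),(48,310)),(S,ns,(f0,r0,.005),(270,477)),(S,ns,(b0,r0,.005),(513,278))]:
        r.append(proj(d,dev(p,P))[0]-f(*uv))
    return np.array(r) if full else np.ravel(r)
s=least_squares(res,[.5,-.2,-.1,-.1,0,-.1,-.135,.065,.06,-.1],loss='soft_l1')
p=s.x;print(p.round(4));print(res(p,1).round(2))
for n,P in dict(tab=(-.082,-.151,.05),vial=(p[3],p[4],.092),paddle=(p[5],-.07,.179),well=(0,0,.014),sill=(-.047,0,.092)).items():print(n,dev(p,P).round(4))
E
python3 fit.py
```

```text
[ 0.5916 -0.2439 -0.1124 -0.104  -0.009  -0.1118 -0.1272  0.0702  0.054
 -0.1071]
[[-0.64  0.35]
 [-0.4   0.67]
 [ 0.86 -1.41]
 [ 0.02  0.27]
 [-0.09 -0.5 ]
 [ 0.23  0.15]
 [-0.    0.62]
 [ 0.23 -0.87]
 [ 1.05  0.52]
 [-0.91 -0.75]
 [-0.85  0.24]
 [-0.39 -0.1 ]
 [-0.6   0.1 ]
 [ 0.27  1.04]
 [ 0.72 -0.01]
 [ 0.34  0.12]]
tab [[ 0.4932 -0.3848  0.05  ]]
vial [[ 0.4873 -0.2412  0.092 ]]
paddle [[ 0.4727 -0.301   0.179 ]]
well [[ 0.5916 -0.2439  0.014 ]]
sill [[ 0.5449 -0.2387  0.092 ]]
```

Fit: device at (0.592, -0.244), yaw about -0.11 rad. Vial at device (-104, -9) mm and paddle at (-112, -70). Next I turn the tool to the device axes (tool x = -device x, tool y = device y), shut the fingers and travel to above the paddle.

>>> jog_arm:
  plan:
    - {"az":-0.72,"grip":1}
    - {"az":-0.71,"grip":1}
    - {"dx":-17.4,"dy":-33.9,"grip":1}
    - {"dx":-17.4,"dy":-33.9,"grip":1}
    - {"dx":-17.4,"dy":-33.9,"grip":1}
    - {"dx":-17.4,"dy":-33.9,"grip":1}
    - {"dx":-17.4,"dy":-33.9,"grip":1}
    - {"dx":-17.4,"dy":-33.9,"grip":1}
    - {"dx":-17.4,"dy":-33.9,"grip":1}
    - {"dx":-17.4,"dy":-33.9,"grip":1}
    - {"dx":-17.4,"dy":-33.9,"grip":1}
    - {"dx":-17.4,"dy":-33.9,"grip":1}
    - {"dx":-17.4,"dy":-33.9,"grip":1}
    - {"dx":-17.4,"dy":-33.9,"grip":1}
    - {"dx":-17.4,"dy":-33.9,"grip":1}
    - {"dx":-17.4,"dy":-33.9,"grip":1}
    - {"dx":-17.4,"dy":-33.9,"grip":1}
    - {"dx":-17.4,"dy":-33.9,"grip":1}
    - {"dx":-17.4,"dy":-33.9,"grip":1}
    - {"dx":-17.4,"dy":-33.9,"grip":1}

```text
$.plan[0]: bad value
```

>>> jog_arm:
  plan:
    - {"dx":0,"dy":0,"dz":0,"ax":0,"ay":0,"az":-0.72,"grip":1}
    - {"dx":0,"dy":0,"dz":0,"ax":0,"ay":0,"az":-0.71,"grip":1}

```text
clock: 0.57
position: [0.1494, 0.5553, 0.4047]
ee_rot: [-0.0, 0.055, 0.999, 0.0]
contact_force: [0.5, 0.5, -0.2]
width: 0.0639
gripper_force: 0.0
```

>>> jog_arm:
  plan:
    - {"dx":-17.4,"dy":-33.9,"dz":0,"ax":0,"ay":0,"az":0,"grip":1}
    - {"dx":-17.4,"dy":-33.9,"dz":0,"ax":0,"ay":0,"az":0,"grip":1}
    - {"dx":-17.4,"dy":-33.9,"dz":0,"ax":0,"ay":0,"az":0,"grip":1}
    - {"dx":-17.4,"dy":-33.9,"dz":0,"ax":0,"ay":0,"az":0,"grip":1}
    - {"dx":-17.4,"dy":-33.9,"dz":0,"ax":0,"ay":0,"az":0,"grip":1}
    - {"dx":-17.4,"dy":-33.9,"dz":0,"ax":0,"ay":0,"az":0,"grip":1}
    - {"dx":-17.4,"dy":-33.9,"dz":0,"ax":0,"ay":0,"az":0,"grip":1}
    - {"dx":-17.4,"dy":-33.9,"dz":0,"ax":0,"ay":0,"az":0,"grip":1}
    - {"dx":-17.4,"dy":-33.9,"dz":0,"ax":0,"ay":0,"az":0,"grip":1}
    - {"dx":-17.4,"dy":-33.9,"dz":0,"ax":0,"ay":0,"az":0,"grip":1}
    - {"dx":-17.4,"dy":-33.9,"dz":0,"ax":0,"ay":0,"az":0,"grip":1}
    - {"dx":-17.4,"dy":-33.9,"dz":0,"ax":0,"ay":0,"az":0,"grip":1}
    - {"dx":-17.4,"dy":-33.9,"dz":0,"ax":0,"ay":0,"az":0,"grip":1}
    - {"dx":-17.4,"dy":-33.9,"dz":0,"ax":0,"ay":0,"az":0,"grip":1}
    - {"dx":-17.4,"dy":-33.9,"dz":0,"ax":0,"ay":0,"az":0,"grip":1}
    - {"dx":-17.4,"dy":-33.9,"dz":0,"ax":0,"ay":0,"az":0,"grip":1}
    - {"dx":-17.4,"dy":-33.9,"dz":0,"ax":0,"ay":0,"az":0,"grip":1}
    - {"dx":-17.4,"dy":-33.9,"dz":0,"ax":0,"ay":0,"az":0,"grip":1}
    - {"dx":-17.4,"dy":-33.9,"dz":0,"ax":0,"ay":0,"az":0,"grip":1}
    - {"dx":-17.4,"dy":-33.9,"dz":0,"ax":0,"ay":0,"az":0,"grip":1}

```text
clock: 2.23
position: [0.4188, -0.1597, 0.4049]
ee_rot: [0.0, 0.057, 0.998, 0.0]
contact_force: [0.3, 1.4, 0.8]
width: -0.0001
gripper_force: 0.0
```

>>> jog_arm:
  plan:
    - {"dx":-17.4,"dy":-33.9,"dz":0,"ax":0,"ay":0,"az":0,"grip":1}
    - {"dx":-17.4,"dy":-33.9,"dz":0,"ax":0,"ay":0,"az":0,"grip":1}
    - {"dx":-17.4,"dy":-33.9,"dz":0,"ax":0,"ay":0,"az":0,"grip":1}
    - {"dx":-17.4,"dy":-33.9,"dz":0,"ax":0,"ay":0,"az":0,"grip":1}
    - {"dx":0,"dy":0,"dz":0,"ax":0,"ay":0,"az":0,"grip":1}
    - {"dx":0,"dy":0,"dz":0,"ax":0,"ay":0,"az":0,"grip":1}

```text
clock: 2.73
position: [0.473, -0.3022, 0.4038]
ee_rot: [-0.0, 0.058, 0.998, 0.0]
contact_force: [-0.9, 0.4, -1.3]
width: 0.0001
gripper_force: 0.0
```

```bash
cat > look.py <<'E'
import sys,cv2,numpy as np
from rig import imaging,sensors
n=sys.argv[1]
a=cv2.resize(np.clip(imaging.get_image("top")["image"][140:240,240:350,::-1]*1.4,0,255).astype('uint8'),(440,400),interpolation=cv2.INTER_CUBIC)
w=imaging.get_image("wrist")["image"][:,:,::-1]
b=cv2.resize(imaging.get_image("scene")["image"][150:260,240:345,::-1],(360,377),interpolation=cv2.INTER_CUBIC)
o=np.zeros((600,800,3),'uint8');o[:400,:440]=a;o[:377,440:]=b
o[400:,0:267]=cv2.resize(w,(267,200))
cv2.imwrite(f"pics/{n}.png",o)
s=sensors.get_state();q=s["position"];d=np.array(q[:2])-[.5916,-.2439];c,t=np.cos(-.1124),np.sin(-.1124)
print("dev",np.array([c*d[0]+t*d[1],-t*d[0]+c*d[1],q[2]-.1734]).round(4),s["contact_force"].round(1),s["clock"])
E
python3 look.py l1
```

```text
dev [-0.1125 -0.0684  0.2312] [0.1 1.5 0. ] 2.8833
```

View pics/l1.png

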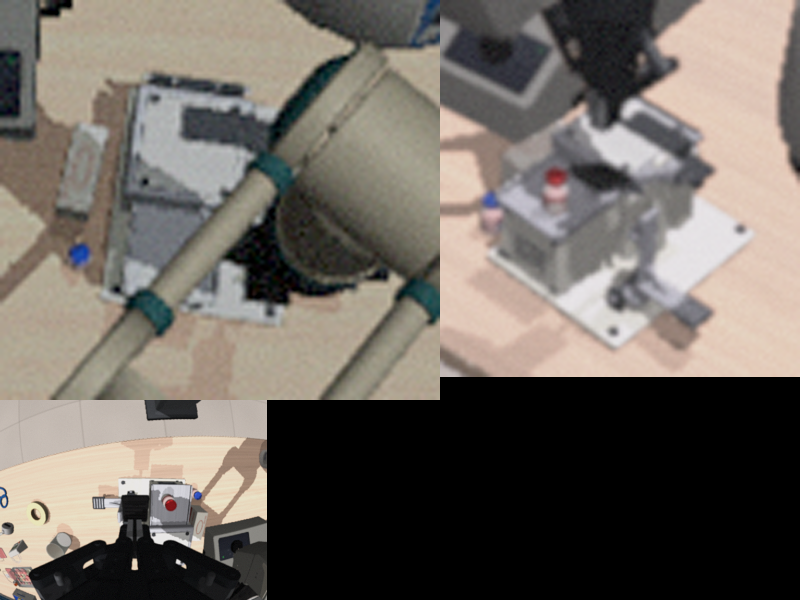

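The wrist view shows the fingers above the paddle at (135,505), the vial at (170,505) beside it. Pressing along the arc now.

>>> jog_arm:
  plan:
    - {"dx":0,"dy":0,"dz":14,"ax":0,"ay":0,"az":0,"grip":1}
    - {"dx":0,"dy":0,"dz":14,"ax":0,"ay":0,"az":0,"grip":1}
    - {"dx":0,"dy":0,"dz":14,"ax":0,"ay":0,"az":0,"grip":1}
    - {"dx":0.5,"dy":0,"dz":3.5,"ax":0,"ay":0,"az":0,"grip":1}
    - {"dx":0.5,"dy":0,"dz":3.5,"ax":0,"ay":0,"az":0,"grip":1}
    - {"dx":1.5,"dy":0,"dz":3.5,"ax":0,"ay":0,"az":0,"grip":1}
    - {"dx":1.5,"dy":0,"dz":3.5,"ax":0,"ay":0,"az":0,"grip":1}
    - {"dx":1.5,"dy":0,"dz":3.5,"ax":0,"ay":0,"az":0,"grip":1}
    - {"dx":1.5,"dy":0,"dz":3.5,"ax":0,"ay":0,"az":0,"grip":1}
    - {"dx":1.5,"dy":0,"dz":3.5,"ax":0,"ay":0,"az":0,"grip":1}
    - {"dx":1.5,"dy":0,"dz":3.5,"ax":0,"ay":0,"az":0,"grip":1}

```text
clock: 3.8
position: [0.4625, -0.2982, 0.3373]
ee_rot: [0.001, 0.056, 0.998, -0.0]
contact_force: [-1.0, 3.8, 9.6]
width: -0.0003
gripper_force: 4.5
```

>>> jog_arm:
  plan:
    - {"dx":1,"dy":0,"dz":3.5,"ax":0,"ay":0,"az":0,"grip":1}
    - {"dx":1,"dy":0,"dz":3.5,"ax":0,"ay":0,"az":0,"grip":1}
    - {"dx":1,"dy":0,"dz":3.5,"ax":0,"ay":0,"az":0,"grip":1}
    - {"dx":1,"dy":0,"dz":3.5,"ax":0,"ay":0,"az":0,"grip":1}
    - {"dx":1,"dy":0,"dz":3.5,"ax":0,"ay":0,"az":0,"grip":1}
    - {"dx":0.5,"dy":0,"dz":3.5,"ax":0,"ay":0,"az":0,"grip":1}
    - {"dx":0.5,"dy":0,"dz":3.5,"ax":0,"ay":0,"az":0,"grip":1}
    - {"dx":0,"dy":0,"dz":3.5,"ax":0,"ay":0,"az":0,"grip":1}
    - {"dx":0,"dy":0,"dz":3.5,"ax":0,"ay":0,"az":0,"grip":1}
    - {"dx":0,"dy":0,"dz":3.5,"ax":0,"ay":0,"az":0,"grip":1}
    - {"dx":0,"dy":0,"dz":3.5,"ax":0,"ay":0,"az":0,"grip":1}
    - {"dx":-0.5,"dy":0,"dz":3.5,"ax":0,"ay":0,"az":0,"grip":1}
    - {"dx":-0.5,"dy":0,"dz":3.5,"ax":0,"ay":0,"az":0,"grip":1}
    - {"dx":-0.5,"dy":0,"dz":3.5,"ax":0,"ay":0,"az":0,"grip":1}
    - {"dx":-0.5,"dy":0,"dz":3.5,"ax":0,"ay":0,"az":0,"grip":1}
    - {"dx":-0.5,"dy":0,"dz":3.5,"ax":0,"ay":0,"az":0,"grip":1}
    - {"dx":-0.5,"dy":0,"dz":3.5,"ax":0,"ay":0,"az":0,"grip":1}

```text
clock: 5.22
position: [0.4577, -0.2978, 0.2761]
ee_rot: [-0.003, 0.056, 0.998, 0.0]
contact_force: [-6.4, 0.6, 5.5]
width: -0.0001
gripper_force: 3.4
```

>>> jog_arm:
  plan:
    - {"dx":-0.5,"dy":0,"dz":2.5,"ax":0,"ay":0,"az":0,"grip":1}
    - {"dx":-0.5,"dy":0,"dz":2.5,"ax":0,"ay":0,"az":0,"grip":1}
    - {"dx":0,"dy":0,"dz":2,"ax":0,"ay":0,"az":0,"grip":1}
    - {"dx":0,"dy":0,"dz":2,"ax":0,"ay":0,"az":0,"grip":1}
    - {"dx":0,"dy":0,"dz":0,"ax":0,"ay":0,"az":0,"grip":1}

```text
clock: 5.63
position: [0.4602, -0.2984, 0.2663]
ee_rot: [-0.0, 0.056, 0.998, 0.0]
contact_force: [-3.5, 1.4, 2.3]
width: -0.0002
gripper_force: 1.6
```

>>> jog_arm:
  plan:
    - {"dx":0,"dy":0,"dz":2,"ax":0,"ay":0,"az":0,"grip":1}
    - {"dx":0,"dy":0,"dz":1.5,"ax":0,"ay":0,"az":0,"grip":1}
    - {"dx":0,"dy":0,"dz":0,"ax":0,"ay":0,"az":0,"grip":1}

```text
clock: 5.88
position: [0.461, -0.2987, 0.2626]
ee_rot: [0.001, 0.057, 0.998, 0.0]
contact_force: [-1.2, 1.5, 1.5]
width: 0.0001
gripper_force: 1.1
```

>>> jog_arm:
  plan:
    - {"dx":0,"dy":0,"dz":2,"ax":0,"ay":0,"az":0,"grip":1}
    - {"dx":0,"dy":0,"dz":1.5,"ax":0,"ay":0,"az":0,"grip":1}
    - {"dx":0,"dy":0,"dz":0,"ax":0,"ay":0,"az":0,"grip":1}

```text
clock: 6.13
position: [0.461, -0.2988, 0.2618]
ee_rot: [0.001, 0.057, 0.998, -0.0]
contact_force: [-4.5, 5.2, 18.1]
width: 0.0001
gripper_force: 9.1
```

```bash
python3 look.py l2
```

```text
dev [-0.1236 -0.0691  0.0884] [-4.7  4.7 17.5] 6.2833
```

View pics/l2.png

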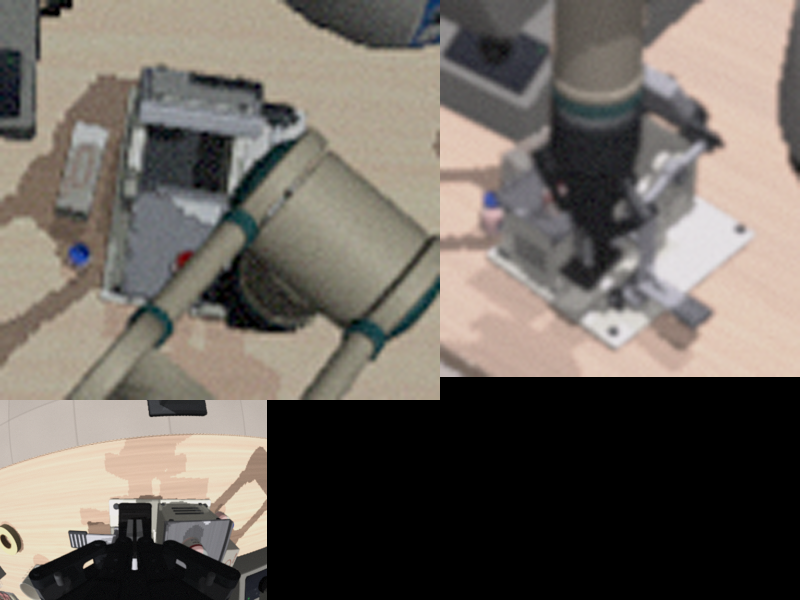

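The lid is up (top view, well open at (190,155)) and the force has jumped to 18 N at the stop. I'll press a touch more, then ease off and see whether the catch holds.

>>> jog_arm:
  plan:
    - {"dx":0,"dy":0,"dz":1,"ax":0,"ay":0,"az":0,"grip":1}
    - {"dx":0,"dy":0,"dz":0,"ax":0,"ay":0,"az":0,"grip":1}
    - {"dx":0,"dy":0,"dz":-2,"ax":0,"ay":0,"az":0,"grip":1}
    - {"dx":0,"dy":0,"dz":-2,"ax":0,"ay":0,"az":0,"grip":1}
    - {"dx":0,"dy":0,"dz":-2,"ax":0,"ay":0,"az":0,"grip":1}
    - {"dx":0,"dy":0,"dz":-3,"ax":0,"ay":0,"az":0,"grip":1}
    - {"dx":0,"dy":0,"dz":-4,"ax":0,"ay":0,"az":0,"grip":1}
    - {"dx":0,"dy":0,"dz":-4,"ax":0,"ay":0,"az":0,"grip":1}
    - {"dx":0,"dy":0,"dz":-4,"ax":0,"ay":0,"az":0,"grip":1}
    - {"dx":0,"dy":0,"dz":0,"ax":0,"ay":0,"az":0,"grip":1}

```text
clock: 7.12
position: [0.4612, -0.2993, 0.2801]
ee_rot: [0.001, 0.056, 0.998, -0.001]
contact_force: [-0.5, 0.8, 0.7]
width: 0.0003
gripper_force: 0.0
```

>>> jog_arm:
  plan:
    - {"dx":10,"dy":0,"dz":-6,"ax":0,"ay":0,"az":0,"grip":1}
    - {"dx":16,"dy":0,"dz":-6,"ax":0,"ay":0,"az":0,"grip":1}
    - {"dx":0,"dy":20,"dz":0,"ax":0,"ay":0,"az":0,"grip":0.85}
    - {"dx":0,"dy":20,"dz":0,"ax":0,"ay":0,"az":0,"grip":0.85}
    - {"dx":0,"dy":20,"dz":0,"ax":0,"ay":0,"az":0,"grip":0.85}
    - {"dx":0,"dy":0,"dz":0,"ax":0,"ay":0,"az":0,"grip":0.85}
    - {"dx":0,"dy":0,"dz":0,"ax":0,"ay":0,"az":0,"grip":0.85}

```text
clock: 7.7
position: [0.441, -0.2357, 0.2915]
ee_rot: [-0.0, 0.056, 0.998, -0.0]
contact_force: [0.0, -0.0, 0.6]
width: 0.013
gripper_force: 0.0
```

```bash
cat > look2.py <<'E'
import sys,cv2,numpy as np
from rig import imaging
w=imaging.get_image("wrist")["image"][180:330,180:340,::-1]
b=imaging.get_image("scene")["image"][160:260,240:345,::-1]
t=imaging.get_image("top")["image"][140:240,240:350,::-1]
o=np.zeros((600,800,3),'uint8')
o[:375]=np.hstack([cv2.resize(w,(400,375),interpolation=cv2.INTER_CUBIC),cv2.resize(b,(400,375),interpolation=cv2.INTER_CUBIC)])
o[375:,:248]=cv2.resize(np.clip(t*1.4,0,255).astype('uint8'),(248,225))
cv2.imwrite(f"pics/{sys.argv[1]}.png",o)
E
python3 look2.py l3; python3 look.py x
```

```text
dev [-0.1499 -0.0101  0.1177] [-0.5 -0.8  0.1] 8.0
```

View pics/l3.png

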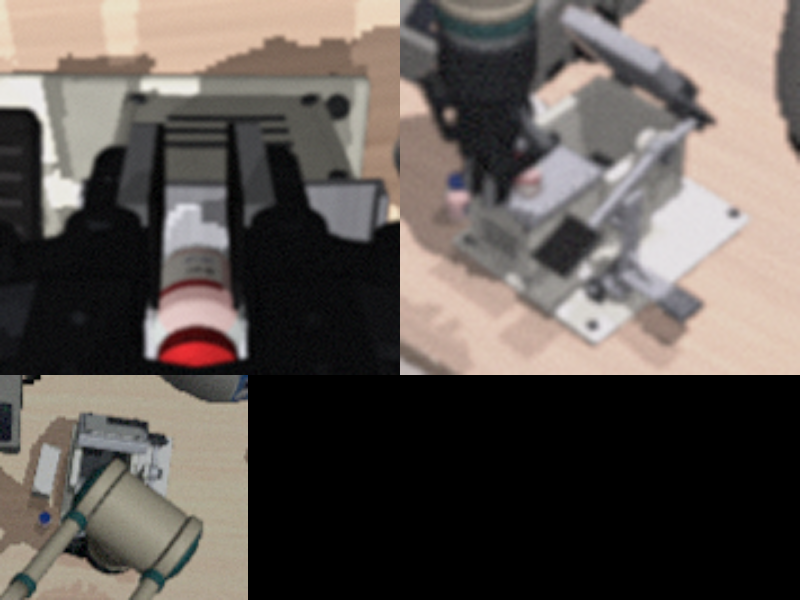

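The catch holds (scene: lid raised, paddle down at (567,245)), and the vial is centred between the fingers at (197,300) in the wrist view. I lower behind it and push.

>>> jog_arm:
  plan:
    - {"dx":0,"dy":0,"dz":7,"ax":0,"ay":0,"az":0,"grip":0.85}
    - {"dx":0,"dy":0,"dz":7,"ax":0,"ay":0,"az":0,"grip":0.85}
    - {"dx":0,"dy":0,"dz":5,"ax":0,"ay":0,"az":0,"grip":0.85}
    - {"dx":-4,"dy":0,"dz":0,"ax":0,"ay":0,"az":0,"grip":0.85}
    - {"dx":-4,"dy":0,"dz":0,"ax":0,"ay":0,"az":0,"grip":0.85}
    - {"dx":-4,"dy":0,"dz":0,"ax":0,"ay":0,"az":0,"grip":0.85}
    - {"dx":-3,"dy":0,"dz":0,"ax":0,"ay":0,"az":0,"grip":0.85}
    - {"dx":-3,"dy":0,"dz":0,"ax":0,"ay":0,"az":0,"grip":0.85}
    - {"dx":-3,"dy":0,"dz":0,"ax":0,"ay":0,"az":0,"grip":0.85}
    - {"dx":-3,"dy":0,"dz":0,"ax":0,"ay":0,"az":0,"grip":0.85}
    - {"dx":-3,"dy":0,"dz":0,"ax":0,"ay":0,"az":0,"grip":0.85}
    - {"dx":-3,"dy":0,"dz":0,"ax":0,"ay":0,"az":0,"grip":0.85}
    - {"dx":-3,"dy":0,"dz":0,"ax":0,"ay":0,"az":0,"grip":0.85}
    - {"dx":-3,"dy":0,"dz":0,"ax":0,"ay":0,"az":0,"grip":0.85}

```text
clock: 9.17
position: [0.4776, -0.2404, 0.2722]
ee_rot: [-0.0, 0.056, 0.998, 0.0]
contact_force: [-0.2, -0.5, 0.1]
width: 0.0129
gripper_force: 0.1
```

>>> jog_arm:
  plan:
    - {"dx":-3,"dy":0,"dz":0,"ax":0,"ay":0,"az":0,"grip":0.85}
    - {"dx":-3,"dy":0,"dz":0,"ax":0,"ay":0,"az":0,"grip":0.85}
    - {"dx":-3,"dy":0,"dz":0,"ax":0,"ay":0,"az":0,"grip":0.85}
    - {"dx":-3,"dy":0,"dz":0,"ax":0,"ay":0,"az":0,"grip":0.85}
    - {"dx":-3,"dy":0,"dz":0,"ax":0,"ay":0,"az":0,"grip":0.85}
    - {"dx":-3,"dy":0,"dz":0,"ax":0,"ay":0,"az":0,"grip":0.85}
    - {"dx":-3,"dy":0,"dz":0,"ax":0,"ay":0,"az":0,"grip":0.85}
    - {"dx":-3,"dy":0,"dz":0,"ax":0,"ay":0,"az":0,"grip":0.85}
    - {"dx":-3,"dy":0,"dz":0,"ax":0,"ay":0,"az":0,"grip":0.85}
    - {"dx":-3,"dy":0,"dz":0,"ax":0,"ay":0,"az":0,"grip":0.85}
    - {"dx":-3,"dy":0,"dz":0,"ax":0,"ay":0,"az":0,"grip":0.85}
    - {"dx":-3,"dy":0,"dz":0,"ax":0,"ay":0,"az":0,"grip":0.85}
    - {"dx":-3,"dy":0,"dz":0,"ax":0,"ay":0,"az":0,"grip":0.85}
    - {"dx":-3,"dy":0,"dz":0,"ax":0,"ay":0,"az":0,"grip":0.85}
    - {"dx":-3,"dy":0,"dz":0,"ax":0,"ay":0,"az":0,"grip":0.85}
    - {"dx":-3,"dy":0,"dz":0,"ax":0,"ay":0,"az":0,"grip":0.85}
    - {"dx":0,"dy":0,"dz":0,"ax":0,"ay":0,"az":0,"grip":0.85}

```text
clock: 10.58
position: [0.5257, -0.246, 0.2722]
ee_rot: [0.0, 0.056, 0.998, -0.0]
contact_force: [-0.3, -0.1, -0.9]
width: 0.0129
gripper_force: 0.0
```

```bash
python3 look2.py l4; python3 look.py x
```

```text
dev [-0.0661 -0.0093  0.0988] [ 0.5 -0.4  0.2] 10.8833
```

View pics/l4.png

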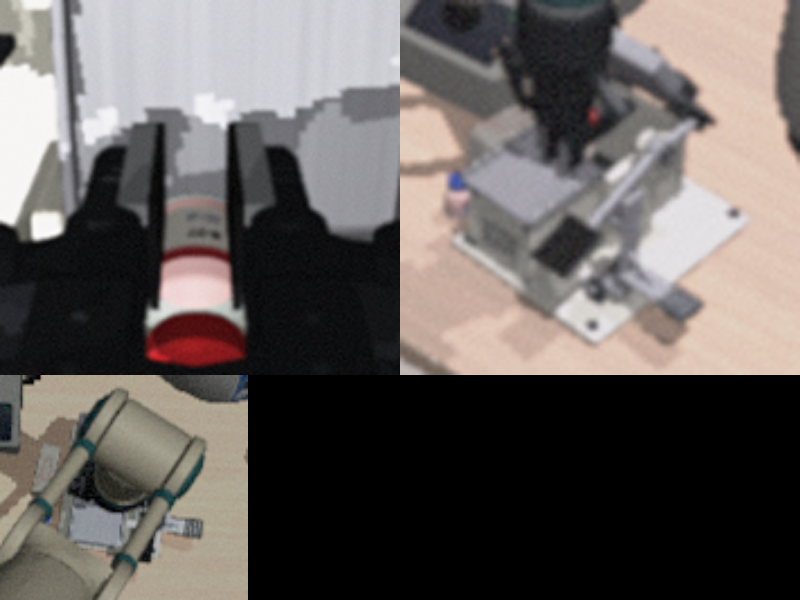

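The vial is still upright just before the sill. I'll advance the tips by tilting, so the gripper's body stays clear of the lid.

>>> jog_arm:
  plan:
    - {"dx":0,"dy":0,"dz":0,"ax":0,"ay":-0.15,"az":0,"grip":0.85}
    - {"dx":0,"dy":0,"dz":0,"ax":0,"ay":-0.15,"az":0,"grip":0.85}
    - {"dx":0,"dy":0,"dz":0,"ax":0,"ay":-0.15,"az":0,"grip":0.85}
    - {"dx":0,"dy":0,"dz":0,"ax":0,"ay":-0.15,"az":0,"grip":0.85}
    - {"dx":0,"dy":0,"dz":0,"ax":0,"ay":-0.15,"az":0,"grip":0.85}
    - {"dx":0,"dy":0,"dz":0,"ax":0,"ay":0,"az":0,"grip":0.85}
    - {"dx":0,"dy":0,"dz":0,"ax":0,"ay":0,"az":0,"grip":0.85}
    - {"dx":0,"dy":0,"dz":0,"ax":0,"ay":0,"az":0,"grip":0.85}

```text
clock: 11.55
position: [0.525, -0.2458, 0.2722]
ee_rot: [0.039, 0.056, 0.998, -0.002]
contact_force: [0.2, -0.1, 0.9]
width: 0.0128
gripper_force: 0.0
```

```bash
python3 look2.py l5; python3 look.py x
```

```text
dev [-0.0659 -0.0093  0.0987] [-0.3 -0.1 -0.3] 11.85
```

View pics/l5.png

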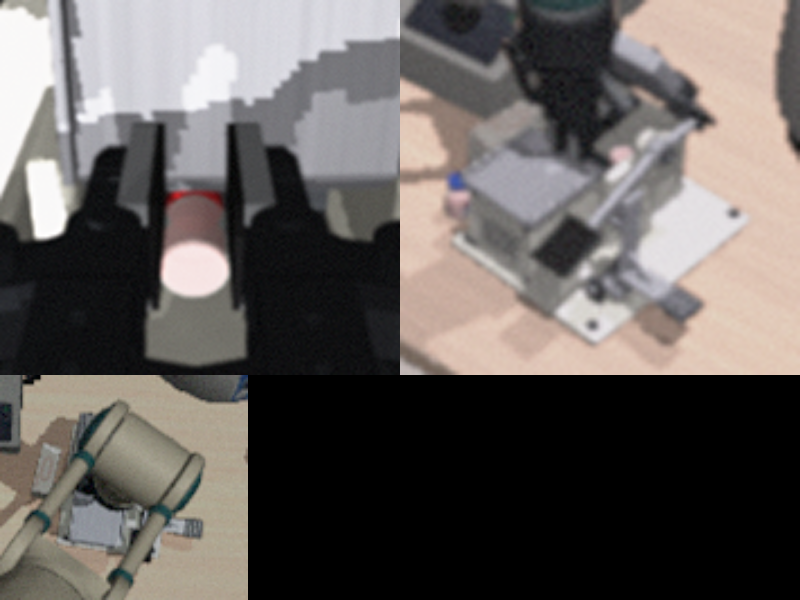

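The vial has dropped into the well (wrist view: lying base-up at (195,250)). I retreat, then move over to the tab.

>>> jog_arm:
  plan:
    - {"dx":0,"dy":0,"dz":0,"ax":0,"ay":0.4,"az":0,"grip":0.85}
    - {"dx":0,"dy":0,"dz":0,"ax":0,"ay":0.35,"az":0,"grip":0.85}
    - {"dx":14,"dy":0,"dz":-4,"ax":0,"ay":0,"az":0,"grip":1}
    - {"dx":15,"dy":0,"dz":-18,"ax":0,"ay":0,"az":0,"grip":1}
    - {"dx":15,"dy":0,"dz":-18,"ax":0,"ay":0,"az":0,"grip":1}
    - {"dx":0,"dy":-24,"dz":0,"ax":0,"ay":0,"az":0,"grip":1}
    - {"dx":0,"dy":-24,"dz":0,"ax":0,"ay":0,"az":0,"grip":1}
    - {"dx":0,"dy":-24,"dz":0,"ax":0,"ay":0,"az":0,"grip":1}
    - {"dx":0,"dy":-24,"dz":0,"ax":0,"ay":0,"az":0,"grip":1}
    - {"dx":0,"dy":-24,"dz":0,"ax":0,"ay":0,"az":0,"grip":1}
    - {"dx":0,"dy":-24,"dz":0,"ax":0,"ay":0,"az":0,"grip":1}
    - {"dx":-14,"dy":-1,"dz":20,"ax":0,"ay":0,"az":0,"grip":1}
    - {"dx":-14,"dy":-1,"dz":20,"ax":0,"ay":0,"az":0,"grip":1}
    - {"dx":0,"dy":0,"dz":0,"ax":0,"ay":0,"az":0,"grip":1}
    - {"dx":0,"dy":0,"dz":0,"ax":0,"ay":0,"az":0,"grip":1}

```text
clock: 13.1
position: [0.4917, -0.3886, 0.2711]
ee_rot: [-0.001, 0.056, 0.998, 0.001]
contact_force: [-0.3, 0.3, -0.3]
width: 0.0
gripper_force: 0.0
```

```bash
python3 look2.py l6; python3 look.py x
```

```text
dev [-0.0823 -0.1552  0.1   ] [ 0.2 -0.3  0.2] 13.4
```

View pics/l6.png

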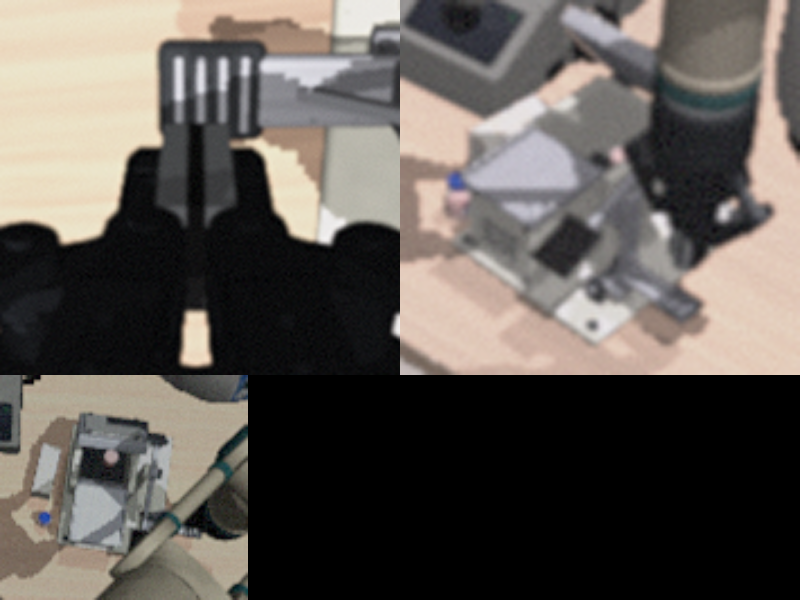

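The vial stands inverted inside the open well (top view (110,457)), and the tips are over the tab. Pressing it down.

>>> jog_arm:
  plan:
    - {"dx":0,"dy":0,"dz":15,"ax":0,"ay":0,"az":0,"grip":1}
    - {"dx":0,"dy":0,"dz":15,"ax":0,"ay":0,"az":0,"grip":1}
    - {"dx":0,"dy":0,"dz":14,"ax":0,"ay":0,"az":0,"grip":1}
    - {"dx":0,"dy":0,"dz":4,"ax":0,"ay":0,"az":0,"grip":1}
    - {"dx":0,"dy":0,"dz":4,"ax":0,"ay":0,"az":0,"grip":1}
    - {"dx":0,"dy":0,"dz":4,"ax":0,"ay":0,"az":0,"grip":1}
    - {"dx":0,"dy":0,"dz":4,"ax":0,"ay":0,"az":0,"grip":1}
    - {"dx":0,"dy":0,"dz":4,"ax":0,"ay":0,"az":0,"grip":1}
    - {"dx":0,"dy":0,"dz":0,"ax":0,"ay":0,"az":0,"grip":1}
    - {"dx":0,"dy":0,"dz":0,"ax":0,"ay":0,"az":0,"grip":1}
    - {"dx":0,"dy":0,"dz":0,"ax":0,"ay":0,"az":0,"grip":1}
    - {"dx":0,"dy":0,"dz":0,"ax":0,"ay":0,"az":0,"grip":1}
    - {"dx":0,"dy":0,"dz":0,"ax":0,"ay":0,"az":0,"grip":1}
    - {"dx":0,"dy":0,"dz":0,"ax":0,"ay":0,"az":0,"grip":1}

```text
clock: 14.57
position: [0.4948, -0.3955, 0.2193]
ee_rot: [0.007, 0.057, 0.998, -0.01]
contact_force: [-7.1, -12.2, 38.1]
width: -0.0001
gripper_force: 9.0
```

```bash
cat > cmp.py <<'E'
import cv2,numpy as np
from rig import imaging
T=imaging.get_image("top")["image"][150:225,250:340,::-1]
a0=cv2.resize(cv2.imread("pics/a.png"),(90,75),interpolation=cv2.INTER_AREA).astype(float)
a1=np.clip(T*1.4,0,255)
S=imaging.get_image("scene")["image"][172:256,246:338,::-1].astype(float)
b0=cv2.resize(cv2.imread("pics/b.png"),(92,84),interpolation=cv2.INTER_AREA).astype(float)
# lid region in top crop: u 135..295, v 75..245 ; well in l2 was dark
f=lambda x:x[15:38,25:47].mean().round(1)
print("top lid region before/now",f(a0),f(a1),"absdiff",np.abs(a0-a1)[12:40,22:48].mean().round(1))
d=np.abs(a0-a1).mean(2); e=np.abs(b0-S).mean(2)
for n,m in(("top",d),("scene",e)):
    print(n);print(cv2.resize(m,(15,12),interpolation=cv2.INTER_AREA).round().astype(int))
E
python3 cmp.py; python3 look.py y
```

```text
top lid region before/now 145.0 79.7 absdiff 75.7
top
[[ 10  11  10  11  10  11  10  10   9  11  10  10  10  10   9]
 [ 10  10  21  14  34  33  31  34  40  19  10  10  10  10   9]
 [ 11  25  19   9  33  32  41  38  41  67  30  10  10  10   9]
 [  9  21  14  10  61  68  78  72  52  71  37  10  11  10  30]
 [  9  11   9  16 102 141  63 110  46  57  25  10  10  22  99]
 [  8  10   8  17  95 136 140 121  29  34  12  10  10  52  76]
 [  9  10   9   9  28  47  58  46  28  22  23  15  32  34  84]
 [ 47  17   9   8  11  11  12  24  38  26  33  53  32  91 117]
 [ 25   8  12  10  14  54  46  34  27  42  44  46  83 115 115]
 [ 47  23   9  10  10  53  46  25  57  89  59  47  48 107 116]
 [ 48  46  36  40  15  17  32  39  83  86  57  16  12  14  47]
 [ 51  47  45  16   9   9  17  54  50  74  70  50  32  22   7]]
scene
[[  6   6   5   7   6   4  14  42  69  61  92 108  99  98  88]
 [  5   5   6   6   6  14  31  59  67  75 106 109  98  87  65]
 [ 10   8   7   7  40  28  54  82  51  39  32  76  82  78  55]
 [ 10   9   9   9  26  53  57  70  72  51  41  46  65  66  49]
 [ 31  11   7  16  61  59 114  30  42  12  48  61 111 120  73]
 [ 53  11   8  23  50  35  26  10  13  45  86 168 155 153  64]
 [ 53   8   5  17  23  12  29  14  18  92 162 186 182 153  33]
 [ 60  33  14   4  11  53  74  57  26  80 151 192 178 143  37]
 [ 42  34  22   9  14  73 102  24  24  50 106 168 156  92 104]
 [ 10  10  10  10  39  64  34   8  11  37  42  88 137  72  19]
 [  9  10  11  17  12  19  11   7  10   6   8  49  32  10  10]
 [ 10  10  27  24   9   8   7   9  11   9   9  32  46  11   9]]
dev [-0.0792 -0.1615  0.0459] [ -7.  -11.2  37.9] 14.8167
```

Run:
```python
from rig import sensors
import numpy as np
s=sensors.get_state();F=s["contact_force"];M=s["moment"];print(F,M,s["qpos"].round(3),s["effort"].round(1))
r0=np.cross(F,M)/(F@F);u=F/np.linalg.norm(F)
c,t=np.cos(-.1124),np.sin(-.1124)
for z in(-.18,-.173,-.12,-.1,-.05,0):
    r=r0+u*(z-r0[2])/u[2]; d=r[:2]; print(z,"offset dev",(c*d[0]+t*d[1]).round(4),(-t*d[0]+c*d[1]).round(4))
print("Mpar",M@u)
```

```text
[ -6.98764863 -11.23039867  37.93493781] [0.71963419 0.73628756 0.0339922 ] [-0.783  0.503  1.639 -0.006  0.977 -2.237] [  8.6 -27.7  -6.8   2.1  -0.3  -0. ]
-0.18 offset dev 0.0079 0.0722
-0.173 offset dev 0.0068 0.07
-0.12 offset dev -0.0011 0.0533
-0.1 offset dev -0.0041 0.047
-0.05 offset dev -0.0116 0.0313
0 offset dev -0.0191 0.0156
Mpar -0.29889094429058116
```

The measured moment puts the contact at the gripper body's inner lower edge (device about (-83, -116, 120) mm), most likely on the tall catch hook. The fingertips aren't pressing the tab. I'll back off and tilt the tool 30° outward, so that only the fingertips reach the tab.

>>> jog_arm:
  plan:
    - {"dx":0,"dy":0,"dz":-14,"ax":0,"ay":0,"az":0,"grip":1}
    - {"dx":0,"dy":0,"dz":-30,"ax":0,"ay":0,"az":0,"grip":1}
    - {"dx":0,"dy":0,"dz":-30,"ax":0,"ay":0,"az":0,"grip":1}
    - {"dx":0,"dy":-26,"dz":0,"ax":0,"ay":0,"az":0,"grip":1}
    - {"dx":0,"dy":-26,"dz":0,"ax":0,"ay":0,"az":0,"grip":1}
    - {"dx":0,"dy":-26,"dz":0,"ax":0,"ay":0,"az":0,"grip":1}
    - {"dx":0,"dy":0,"dz":0,"ax":-0.84,"ay":0,"az":0,"grip":1}
    - {"dx":0,"dy":0,"dz":0,"ax":-0.84,"ay":0,"az":0,"grip":1}
    - {"dx":0,"dy":0,"dz":0,"ax":-0.83,"ay":0,"az":0,"grip":1}
    - {"dx":0,"dy":0,"dz":0,"ax":-0.83,"ay":0,"az":0,"grip":1}
    - {"dx":0,"dy":0,"dz":0,"ax":-0.83,"ay":0,"az":0,"grip":1}
    - {"dx":0,"dy":0,"dz":0,"ax":-0.83,"ay":0,"az":0,"grip":1}
    - {"dx":0,"dy":0,"dz":0,"ax":0,"ay":0,"az":0,"grip":1}
    - {"dx":0,"dy":0,"dz":0,"ax":0,"ay":0,"az":0,"grip":1}

```text
clock: 15.98
position: [0.4836, -0.4672, 0.2821]
ee_rot: [0.015, 0.055, 0.965, 0.257]
contact_force: [0.1, 0.3, 0.5]
width: -0.0001
gripper_force: 0.0
```

```bash
cat > tip.py <<'E'
from rig import sensors
import numpy as np
from scipy.spatial.transform import Rotation as R
s=sensors.get_state();w,x,y,z=s["ee_rot"]
r=R.from_quat([x,y,z,w]);c,t=np.cos(-.1124),np.sin(-.1124)
D=np.array([[c,t,0],[-t,c,0],[0,0,1]])
print("tip dev",(D@(s["position"]+r.apply([0,0,.1734])-[.5916,-.2439,0])).round(4))
print("tool axes in dev\n",(D@r.as_matrix()).round(3),s["contact_force"].round(1),s["clock"])
E
python3 tip.py; python3 cmp.py | head -1
```

```text
tip dev [-0.0822 -0.1477  0.1318]
tool axes in dev
 [[-1.     0.001  0.001]
 [ 0.001  0.867  0.498]
 [ 0.     0.498 -0.867]] [0.1 0.3 0.5] 15.9833
top lid region before/now 145.0 90.5 absdiff 68.4
```

>>> jog_arm:
  plan:
    - {"dx":0,"dy":-7,"dz":12.1,"ax":0,"ay":0,"az":0,"grip":1}
    - {"dx":0,"dy":-7,"dz":12.1,"ax":0,"ay":0,"az":0,"grip":1}
    - {"dx":0,"dy":-7,"dz":12.1,"ax":0,"ay":0,"az":0,"grip":1}
    - {"dx":0,"dy":-7,"dz":12.1,"ax":0,"ay":0,"az":0,"grip":1}
    - {"dx":0,"dy":-7,"dz":12.1,"ax":0,"ay":0,"az":0,"grip":1}
    - {"dx":0,"dy":-1.5,"dz":2.6,"ax":0,"ay":0,"az":0,"grip":1}
    - {"dx":0,"dy":-1.5,"dz":2.6,"ax":0,"ay":0,"az":0,"grip":1}
    - {"dx":0,"dy":-1.5,"dz":2.6,"ax":0,"ay":0,"az":0,"grip":1}
    - {"dx":0,"dy":-1.5,"dz":2.6,"ax":0,"ay":0,"az":0,"grip":1}
    - {"dx":0,"dy":0,"dz":0,"ax":0,"ay":0,"az":0,"grip":1}

```text
clock: 16.92
position: [0.484, -0.4669, 0.2005]
ee_rot: [0.015, 0.055, 0.964, 0.258]
contact_force: [-0.2, 0.2, -1.0]
width: -0.0001
gripper_force: 0.0
```

```bash
python3 tip.py; python3 cmp.py | head -1
```

```text
tip dev [-0.0817 -0.1471  0.0502]
tool axes in dev
 [[-1.     0.     0.001]
 [ 0.001  0.866  0.499]
 [-0.001  0.499 -0.866]] [-0.2  0.2 -1. ] 16.9167
top lid region before/now 145.0 89.9 absdiff 68.5
```

>>> jog_arm:
  plan:
    - {"dx":0,"dy":-1.5,"dz":2.6,"ax":0,"ay":0,"az":0,"grip":1}
    - {"dx":0,"dy":-1.5,"dz":2.6,"ax":0,"ay":0,"az":0,"grip":1}
    - {"dx":0,"dy":0,"dz":0,"ax":0,"ay":0,"az":0,"grip":1}

```text
clock: 17.27
position: [0.4838, -0.4668, 0.194]
ee_rot: [0.015, 0.055, 0.964, 0.258]
contact_force: [0.4, -0.2, -0.6]
width: -0.0001
gripper_force: 0.0
```

>>> jog_arm:
  plan:
    - {"dx":0,"dy":-1.5,"dz":2.6,"ax":0,"ay":0,"az":0,"grip":1}
    - {"dx":0,"dy":-1.5,"dz":2.6,"ax":0,"ay":0,"az":0,"grip":1}
    - {"dx":0,"dy":0,"dz":0,"ax":0,"ay":0,"az":0,"grip":1}

```text
clock: 17.52
position: [0.4838, -0.4669, 0.1876]
ee_rot: [0.015, 0.055, 0.964, 0.258]
contact_force: [-1.1, -2.5, 1.7]
width: -0.0004
gripper_force: 1.4
```

```bash
python3 tip.py; python3 cmp.py | head -1
```

```text
tip dev [-0.082  -0.147   0.0374]
tool axes in dev
 [[-1.     0.001  0.001]
 [ 0.001  0.866  0.5  ]
 [-0.     0.5   -0.866]] [-1.1 -2.5  1.7] 17.5167
top lid region before/now 145.0 152.0 absdiff 23.9
```

The lid region is bright again, so the lid has been released. I hold a moment so it settles, then withdraw.

>>> jog_arm:
  plan:
    - {"dx":0,"dy":0,"dz":0,"ax":0,"ay":0,"az":0,"grip":1}
    - {"dx":0,"dy":0,"dz":0,"ax":0,"ay":0,"az":0,"grip":1}
    - {"dx":0,"dy":0,"dz":0,"ax":0,"ay":0,"az":0,"grip":1}
    - {"dx":0,"dy":0,"dz":0,"ax":0,"ay":0,"az":0,"grip":1}
    - {"dx":0,"dy":0,"dz":0,"ax":0,"ay":0,"az":0,"grip":1}
    - {"dx":0,"dy":0,"dz":0,"ax":0,"ay":0,"az":0,"grip":1}
    - {"dx":0,"dy":4,"dz":-6.9,"ax":0,"ay":0,"az":0,"grip":1}
    - {"dx":0,"dy":4,"dz":-6.9,"ax":0,"ay":0,"az":0,"grip":1}
    - {"dx":0,"dy":4,"dz":-6.9,"ax":0,"ay":0,"az":0,"grip":1}
    - {"dx":0,"dy":0,"dz":-25,"ax":0,"ay":0,"az":0,"grip":1}
    - {"dx":0,"dy":0,"dz":-25,"ax":0,"ay":0,"az":0,"grip":1}
    - {"dx":20,"dy":0,"dz":-25,"ax":0,"ay":0,"az":0,"grip":1}
    - {"dx":25,"dy":0,"dz":0,"ax":0,"ay":0,"az":0,"grip":1}
    - {"dx":25,"dy":0,"dz":0,"ax":0,"ay":0,"az":0,"grip":1}
    - {"dx":25,"dy":0,"dz":0,"ax":0,"ay":0,"az":0,"grip":1}
    - {"dx":25,"dy":0,"dz":0,"ax":0,"ay":0,"az":0,"grip":1}
    - {"dx":0,"dy":0,"dz":0,"ax":0,"ay":0,"az":0,"grip":1}
    - {"dx":0,"dy":0,"dz":0,"ax":0,"ay":0,"az":0,"grip":1}

```text
clock: 19.12
position: [0.3595, -0.4901, 0.278]
ee_rot: [0.015, 0.055, 0.964, 0.258]
contact_force: [0.9, 0.5, 0.1]
width: -0.0001
gripper_force: 0.0
```

```bash
python3 cmp.py; python3 tip.py
python3 - <<'E'
import cv2,numpy as np
from rig import imaging
for n in("top","scene"):
    a=cv2.resize(cv2.imread(f"pics/{n}0.png"),(512,384),interpolation=cv2.INTER_AREA).astype(float);b=imaging.get_image(n)["image"][:,:,::-1].astype(float)
    m=cv2.resize(np.abs(a-b).mean(2),(32,24),interpolation=cv2.INTER_AREA).round().astype(int)
    print(n)
    for r in m[6:19]: print(*["%3d"%v for v in r])
E
```

```text
top lid region before/now 145.0 155.5 absdiff 10.9
top
[[11 11 11 12 11 12 11 11 11 12 11 11 11 11 10]
 [11 11 11 10 10 10 10 11 11 11 11 11 11 12 11]
 [12 12  9  9 11 12 10 10 10 11 12 11 11 11 12]
 [11 10 10  9 12 12  7  8  7  9 11 12 11 12 11]
 [10 12 10  9 11 12 11 11 10  8 11 12 12 11 12]
 [ 8 12 10 10 12 12 12 12  9 11 11 11 11 12 11]
 [ 9 11  9  8 11 11 10 11 11 11 12 11 11 12 11]
 [11 10 10  9 12 12 12 11 11 11 12 12 12 12 11]
 [11  9  9  9 16 56 45 10 10  9 11 12 10 11 11]
 [12 11 10 11 12 54 38 11 11 11  9 11 10 21 32]
 [10 12 11 10 12 12 12 12 12  9 14 25 37 45 46]
 [10 11 11 11 10 11 11 22 30 32 36 29 31 47 46]]
scene
[[  6   6   8  22   7  12  44  55  77  77  17   9   9  10   9]
 [  5   5   6   6   6  34  87  97  57  69  14   9   9   9   9]
 [ 10   8   6   7   9  10  10  10   8   9  13  33  23  10   9]
 [  9   9   8   9  18   8   7   8  10  10   5  10  35  47  28]
 [  9   9   8  15  61  14   4   5   6   7   6   7   9  11  69]
 [ 10   8   8  26  53  16   9   7   7   7   7   9  25  78 103]
 [  9   8   6   8   8   6   6   7  10   8  12  75 107  95  98]
 [ 10   9   7   5   7
[... 3082 characters left out ...]
  13  10  39  89 109  94  53  25   7   7   9   9   9   9   9
 21  10  10   9   6   6  14  53  25  10   9   8  18  41  28  11   8   8  63 155 108  89  40  55  19   8   9   9   9   9   9   9
 62  10  15   9   5   5  27  43  11   7   8  10  10  10  29  57  47  25  76 113 107  12   9   9   9   9   9   9   9   9   9   9
 88  53  17  21  20  13  33  36  24   8  10  10  10  10  10  13  21  25  48  79  78  11   9   9   9   9   9   9  10   9   9   9
 38  30  28  80  41  23  12  22  17  13  10  10  10  10  10  10  10  10  52  65  59   9   9   9   9  10   9   8   9   9   9   9
 18  52 104  73  22  32   9  11  13  16  11  10  10  10  10  10  10  10   9  22  29   9   9   9   9   9   9   7   9   9   9   9
```

The device now matches its first picture except for the missing vial. The lid is shut, the paddle is up, the bystanders haven't moved and the arm is clear.

```bash
python3 -c "
from rig import manip
print(manip.sign_off())"
```

```text
the job is handed in; nothing more can be done
None
```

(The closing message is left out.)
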